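# Pack a row of relay modules on a rail and lock it

### The job

From behind, push the row of four touching relay modules along the mounting rail as one train, keeping them together, until they are fully home against the black end stop. Then swing the steel retaining arm across the rail, all the way to its closed position behind the row. Only push with the fingers: the modules are not to be lifted off the rail or tipped, and the other things on the bench stay where they are.

Things in the scene. Friction and masses are not known exactly. Their poses are not given: they have to be found in the camera images.
- jig: grey base plate 360 x 140 x 12 mm, fixed on the bench, with a steel rail along its middle. Origin: centre of the plate's underside, on the bench; x along the rail towards the end stop, y across, z up. Rail 35 mm wide, x -170 to 170 mm, its top 20 mm above the bench. Black end stop across the rail (22 x 70 mm, top 54 mm above the bench), its face at x = 130 mm.
- stop_face (a point): middle of the end stop's face that the row is pushed against: x = 130 mm, y = 0 of the jig, 40 mm above the bench. With the row fully home the module centres are at jig x = 118, 94, 70 and 46 mm and the row's rear face at 34 mm.
- module1: grey relay module at the front of the row of four on the rail, nearest the stop: 24 mm along the rail, 60 mm across, flat end faces. A groove under it straddles the rail (1.5 mm side play, not hooked on). Origin: its middle in plan, at the height of the rail top; above it the body is 28 mm high at full width, then a 38 mm wide step up to 44 mm; 6 mm skirts hang beside the rail. Axes parallel to the jig's. 60 to 130 g.
- module2: grey relay module second from the front of the row: 24 mm along the rail, 60 mm across, flat end faces. A groove under it straddles the rail (1.5 mm side play, not hooked on). Origin: its middle in plan, at the height of the rail top; above it the body is 28 mm high at full width, then a 38 mm wide step up to 44 mm; 6 mm skirts hang beside the rail. Axes parallel to the jig's. 60 to 130 g.
- module3: grey relay module third from the front of the row: 24 mm along the rail, 60 mm across, flat end faces. A groove under it straddles the rail (1.5 mm side play, not hooked on). Origin: its middle in plan, at the height of the rail top; above it the body is 28 mm high at full width, then a 38 mm wide step up to 44 mm; 6 mm skirts hang beside the rail. Axes parallel to the jig's. 60 to 130 g.
- module4: grey relay module at the rear of the row, farthest from the stop: 24 mm along the rail, 60 mm across, flat end faces. A groove under it straddles the rail (1.5 mm side play, not hooked on). Origin: its middle in plan, at the height of the rail top; above it the body is 28 mm high at full width, then a 38 mm wide step up to 44 mm; 6 mm skirts hang beside the rail. Axes parallel to the jig's. 60 to 130 g.
- retainer_pivot (a point): axis (vertical) of the retaining arm, beside the rail at x = 26 mm, y = -60 mm of the jig, 38 mm above the bench (half height of the arm). Round pivot post and boss of 22 mm diameter, top 47 mm above the bench.
- retainer (a joint): angle (rad) of the retaining arm, a steel bar 90 mm long from the pivot axis, 8 mm thick, 30 to 46 mm above the bench. 0 = closed, on its stop: it points to the jig's +y across the rail, 4 mm behind a row fully home. Grows counter-clockwise from above; 1.57 = pointing to jig -x, parallel to the rail. Starts open, 1.75 to 2.2; limit 2.4. Stiff hinge (0.04 N m), stays where left.
- retainer_peg (a point): top of the black upright peg (10 mm diameter, rising 20 mm above the bar) near the arm's free end, 80 mm from the pivot axis, 66 mm above the bench.
- spare_module: a fifth, spare module like those of the row, standing on the bench beside the jig, not on the rail: leave alone. Origin 6 mm above the bench, 50 mm tall in all.
- capacitor: aluminium capacitor can, 38 mm diameter, 63 mm tall with its tabs, standing beside the jig: leave alone. Origin at its underside.
- screwdriver: screwdriver with orange handle, 160 mm long, lying beside the jig: leave alone.
- multimeter: orange and black multimeter, 160 x 78 x 35 mm, lying on the bench: leave alone.
- tip_tin: brass tin of copper wool, 72 mm diameter, 30 mm tall: leave alone.
- spray_can: black spray can, 54 mm diameter, 150 mm tall: leave alone.
- spanner: steel spanner lying on the bench: leave alone.
Not all that is in view belongs to the job. What is shaped like the module4 but turquoise is not meant.

How it is judged:
By the outcome, as a careful person would: the job done as asked, in the order asked, and still so for the second after the job is handed in, with the robot touching nothing.
It also fails if it takes over 51 s, if anything falls off the work surface, if the arm or the gripper's body presses on something with over 40 N, if the wrist force passes 120 N, or if a joint passes its speed limit or range.

### The arm

A 7-joint arm with a two-finger parallel gripper is mounted at the origin on the work surface. World frame = base frame: x ahead of the robot, y to its left, z up, the work surface at z = 0. Lengths are in m, angles in rad, forces in N, time in s.
With the tool pointing down it reaches from about 0.425 to 0.825 m from the base axis. Payload 3.6 kg.
Tool frame: the origin (TCP) lies on the centre line of the jaws, within the pads' length; the fingertips stand 22 mm ahead of it and the grasp point (between the pads) lies 3 mm ahead of it (r.nose_length is the distance from the TCP to the fingertips, in m); z points along the fingers, y is the direction in which the jaws open and shut (so a half turn about z gives the same grasp; the last joint's range is limited). The gripper opens to 93 mm and grips with 3 to 60 N. Pads are 15 mm wide; open, the fingers measure 128 mm over their backs; the gripper's body (75 mm by 188 mm) begins 65 mm behind the grasp point.
Start: joints at [1.087, 0.615, -0.013, 1.423, 0.008, 1.103, -0.04], TCP at [0.287, -0.583, 0.241] pointing down, gripper open.
Joint ranges: [-3.12, 3.12], [-0.3, 2.06], [-1.34, 1.32], [0.26, 2.42], [-1.36, 4.5], [0.01, 1.98], [-2.84, 2.84]. Speed limits (rad/s): [2.79, 2.79, 3.14, 3.14, 3.14, 3.14, 3.14].

### API

Orientations are given as a rotation vector (axis times angle).
In Python, from bench import r gives the robot as it stands.
- The arm moves only by the tool drive_tool, never from a script. Its arguments are lists of equal length, an entry for each row: "translation": the shift along the tool's x, y, z in mm, a list of three; "twist": the turn, a rotation vector about the tool's x, y, z in degrees, a list of three; "fingers": the gripper command: -1 is fully open, 1 is shut, values between are in proportion. A call has 1 to 20 rows; each row is the pose to reach, as a shift and turn from the pose commanded when the call began, along the tool's axes at that moment; what a row does not reach only later rows make up. A row lasts 1/8 s, in which the tool goes at most 62.5 mm and 10.7 degrees, less where a joint would pass 70% of its speed; a pose out of reach is approached as far as the arm can. A call with a gripper value outside its range is refused whole. The fingers move at their own pace and stop on an object; "grip_force" is the grip in N (left out, the last holds). Time passes only in rows, so rows that repeat a pose let the fingers close. It gives the time, the measured TCP pose, the force and the opening at its end, in the units of the state.
- r.read_state(): the state, without advancing time (a new reading comes with each control period).
- r.camera(name): name is "scene" or "side" or "wrist"; returns (picture, depth): 480x640x3 uint8, red, green, blue; 480x640 float32, m along the optical axis (not along the pixel's ray), 0 where there is no reading.
- r.camera_info(name): a dict with "fx", "fy", "cx", "cy" (pixels), "T" (4x4, takes a point from camera to world coordinates); the wrist camera has in their place "hand_eye" (4x4, takes a point from camera to tool coordinates, whose origin is the TCP and whose axes are the flange's). Camera axes: x right, y down, z forward; pixel columns grow to the right and rows downward; lengths in m; the calibration is good to about 2 mm. A picture is of the moment at which its call begins: read the wrist's pose just before it. camera_info takes no time and is no camera call.
- r.sign_off(): hands the job in, once; it reports no verdict.
The state is a dict: "time_s": time; "joint_pos": joint angles; "qd": joint speeds; "joint_torque": joint torques, N m; "tcp_pos": TCP position; "ee_rot": TCP orientation; "contact_force": force on the tool from outside, world axes, zero at the start; "moment": the same for the moment, N m; "width": finger opening in m.
Only numpy, scipy, OpenCV 4.12 (cv2) and the standard library are available. Lean on these libraries where they do the work, as an engineer would, in place of code of your own. Each camera call takes 0.05 s, during which the arm holds its last target. There are 200 camera calls.

## Working session

There is one attempt and no reset: what is moved stays moved. The work goes in short steps, Python scripts to look and compute and a tool call to move; the robot and the scene stay as the last step left them, time stands still between calls to the robot, and variables do not carry over. Pictures are saved under pics/ and viewed, about 8 in all and at most 12, crops included, and the job is handed in when it is done.

Besides the shell and the picture viewer there is one more tool, called after "Request:" as name(argument=value, ...) on one line, values as JSON. drive_tool: Moves the arm, as the interface text tells. Its arguments: {"type":"object","properties":{"translation":{"type":"array"},"twist":{"type":"array"},"fingers":{"type":"array"},"grip_force":{"type":"number"}},"required":["translation","twist","fingers"]}

```bash
mkdir -p pics; ls; cat > h.py <<'E'
import numpy as np, cv2
from scipy.spatial.transform import Rotation as R
from bench import r
def shot(n,fn):
    s=r.read_state(); im,d=r.camera(n); ci=r.camera_info(n)
    if 'T' in ci: T=np.array(ci['T'])
    else:
        W=np.eye(4); W[:3,:3]=R.from_rotvec(s['ee_rot']).as_matrix(); W[:3,3]=s['tcp_pos']; T=W@np.array(ci['hand_eye'])
    cv2.imwrite(f'pics/{fn}.png',im[:,:,::-1]); np.savez(f'{fn}.npz',im=im,d=d,T=T,K=[ci[k] for k in('fx','fy','cx','cy')])
def load(fn): return np.load(f'{fn}.npz')
def onplane(q,uv,z):
    fx,fy,cx,cy=q['K'];T=q['T'];uv=np.atleast_2d(uv).astype(float)
    D=np.c_[(uv[:,0]-cx)/fx,(uv[:,1]-cy)/fy,np.ones(len(uv))]@T[:3,:3].T
    return T[:3,3]+D*((z-T[2,3])/D[:,2])[:,None]
def cloud(q):
    fx,fy,cx,cy=q['K'];d=q['d'];v,u=np.mgrid[:480,:640]
    return np.dstack([(u-cx)/fx*d,(v-cy)/fy*d,d])@q['T'][:3,:3].T+q['T'][:3,3]
def proj(q,P):
    fx,fy,cx,cy=q['K'];c=(np.atleast_2d(P)-q['T'][:3,3])@q['T'][:3,:3]
    return np.c_[fx*c[:,0]/c[:,2]+cx,fy*c[:,1]/c[:,2]+cy]
E
python3 - <<'E'
from h import *
for n in('scene','side'):
    shot(n,n); q=load(n); print(n,q['T'].round(3).tolist(),q['K'])
print(r.read_state())
E
```

```text
pics
scene [[0.098, 0.566, -0.818, 1.73], [0.995, -0.047, 0.087, -0.098], [0.011, -0.823, -0.568, 0.895], [0.0, 0.0, 0.0, 1.0]] [572.8886956  572.8886956  315.13408158 233.85697581]
side [[-0.773, -0.349, 0.53, 0.033], [-0.634, 0.397, -0.664, 0.687], [0.021, -0.849, -0.528, 0.594], [0.0, 0.0, 0.0, 1.0]] [456.07374858 456.07374858 315.87158787 240.41136128]
{'time_s': 0.1, 'joint_pos': array([ 1.0864901 ,  0.61581046, -0.01260385,  1.42473453,  0.00807255,
        1.10340901, -0.04036248]), 'qd': array([-0.00022729, -0.00297054, -0.00103464, -0.00461336, -0.00059049,
        0.00166906, -0.00018085]), 'joint_torque': array([ 1.89792547e-03, -4.60043299e+01,  2.10585175e-01, -1.66245836e+01,
       -6.11191406e-02,  1.69690460e-02,  1.05759898e-04]), 'tcp_pos': array([ 0.28700507, -0.58246375,  0.23960617]), 'ee_rot': array([-3.05742800e+00, -7.12469182e-01,  8.41153958e-04]), 'contact_force': array([-0.3429304 , -0.35637647,  0.37212444]), 'moment': array([-0.05063153,  0.06228164,  0.01630344]), 'width': 0.09331883428299152}
```

View pics/scene.png

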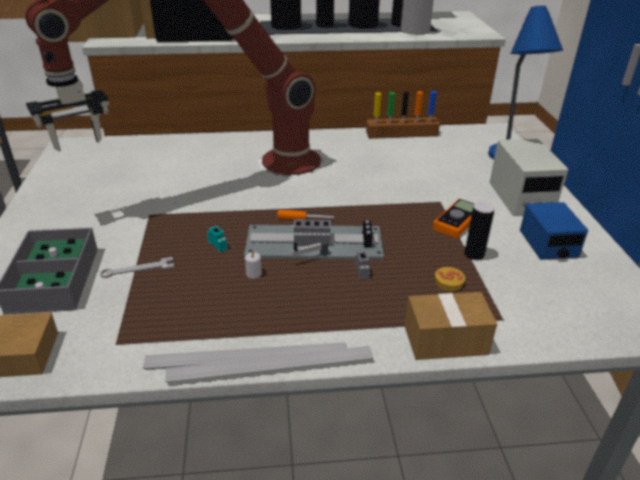

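View pics/side.png

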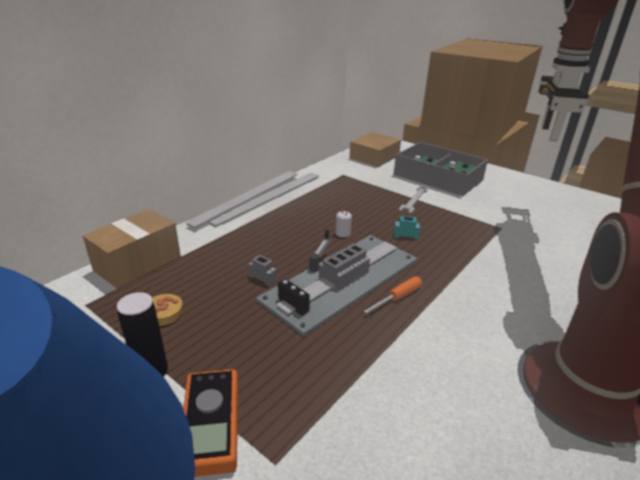

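The scene shows the jig plate at px (245–383, 225–258). The row is at (313,233), the black stop at (367,233), and the retainer with its peg near (325,240). Look-alikes are the spare module at (363,265) and the turquoise decoy at (217,238). In the side view the row is at (345,265), the stop at (293,293), and the arm and peg at (320,250). Next I'll fit the jig.

```bash
python3 - <<'E'
from h import *
out=[]
for n,box in(('scene',(235,395,205,285)),('side',(235,430,200,345))):
    q=load(n);C=cloud(q);u0,u1,v0,v1=box
    S=C[v0:v1,u0:u1];ok=q['d'][v0:v1,u0:u1]>0
    im=q['im'].astype(int)[v0:v1,u0:u1]
    m=ok&(abs(S[...,2]-.012)<.004)&(im[...,2]>im[...,0]-5)&(im.sum(2)>200)
    m=cv2.morphologyEx(m.astype(np.uint8),cv2.MORPH_OPEN,np.ones((2,2)))
    nl,lab,st,_=cv2.connectedComponentsWithStats(m)
    v,u=np.nonzero(m); 
    print(n,'z mat',np.median(S[ok][:,2]),len(u))
    P=onplane(q,np.c_[u+u0,v+v0],.012)
    keep=np.ones(len(P),bool)
    rc=cv2.minAreaRect(P[:,:2].astype(np.float32)*1000);print(rc)
    big=cv2.resize(q['im'][v0:v1,u0:u1,::-1],None,fx=3,fy=3,interpolation=cv2.INTER_CUBIC)
    out.append(big)
    M=cv2.resize(m*255,None,fx=3,fy=3);out.append(cv2.cvtColor(M,cv2.COLOR_GRAY2BGR))
w=max(o.shape[1] for o in out)
c=np.zeros((600,800,3),np.uint8)
a=cv2.hconcat([cv2.resize(out[0],(400,200)),cv2.resize(out[1],(400,200))])
b=cv2.hconcat([cv2.resize(out[2],(400,297)),cv2.resize(out[3],(400,297))])
cv2.imwrite('pics/c1.png',cv2.vconcat([a,b]))
E
```

```text
scene z mat 0.0030867000163954383 1982
((530.4232788085938, 29.817825317382812), (358.37188720703125, 219.57693481445312), 85.3079833984375)
side z mat 0.0010673479010180342 3941
((613.425537109375, 44.1461181640625), (522.7259521484375, 438.34100341796875), 15.917101860046387)
```

View pics/c1.png

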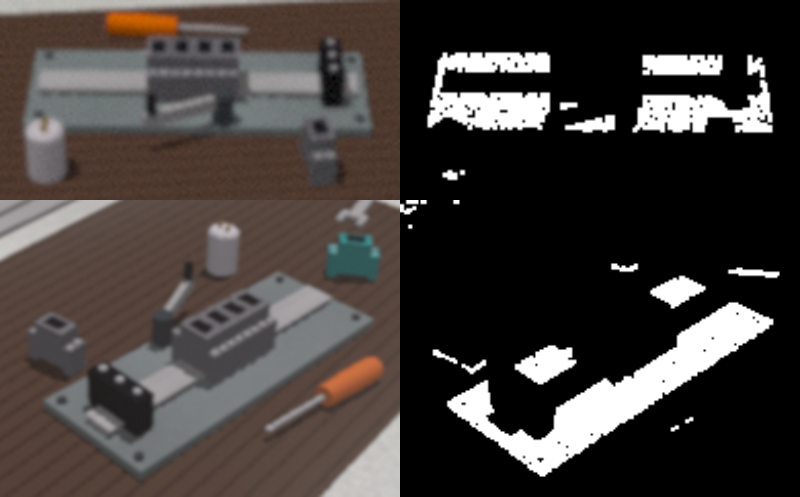

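The crop confirms four grey modules on the rail, the stop at the right end in the scene view, and the retainer open with its black peg to the jig's −x side. The plate mask is clean, so I'll refine the fit with the big blobs only.

```bash
python3 - <<'E'
from h import *
J=None
for n,box in(('scene',(235,395,205,285)),('side',(235,430,200,345))):
    q=load(n);C=cloud(q);u0,u1,v0,v1=box
    S=C[v0:v1,u0:u1];ok=q['d'][v0:v1,u0:u1]>0
    im=q['im'].astype(int)[v0:v1,u0:u1]
    m=(ok&(abs(S[...,2]-.012)<.004)&(im[...,2]>im[...,0]-5)&(im.sum(2)>200)).astype(np.uint8)
    nl,lab,st,_=cv2.connectedComponentsWithStats(m)
    b=np.isin(lab,[i for i in range(1,nl) if st[i,4]>(90 if n=='scene' else 200)])
    v,u=np.nonzero(b)
    P=onplane(q,np.c_[u+u0,v+v0],.012)
    rc=cv2.minAreaRect(P[:,:2].astype(np.float32)*1000);print(n,rc)
    (cx,cy),wh,a=rc
    th=np.deg2rad(a if abs(a)>45 else a+90); c=np.array([cx,cy])/1000
    ex=np.array([np.cos(th),np.sin(th)]); ex*=np.sign(ex[1]); ey=np.array([-ex[1],ex[0]])
    print('c',c,'yaw',np.degrees(np.arctan2(ex[1],ex[0])))
    # module tops: z ~0.064 / body .048 ; in jig coords
    def jig(M): X=C[...,:2][M]-c; return np.c_[X@ex,X@ey]*1000
    box_=np.zeros(ok.shape,bool)
    F=np.zeros((480,640),bool);F[v0:v1,u0:u1]=ok
    jj=np.dstack([(C[...,:2]-c)@ex,(C[...,:2]-c)@ey])*1000
    for nm,lo,hi in(('top',.059,.069),('body',.043,.051)):
        M=F&(C[...,2]>lo)&(C[...,2]<hi)&(abs(jj[...,1])<36)&(abs(jj[...,0])<175)
        x=jj[M];rowx=x[x[:,0]<105]
        st=x[x[:,0]>=105]
        print(nm,len(rowx),'x',np.percentile(rowx[:,0],[1,5,95,99]).round(1),'y',np.percentile(rowx[:,1],[2,98]).round(1),'stop',np.percentile(st[:,0],[2,98]).round(1) if len(st) else None)
    M=F&(C[...,2]>.026)&(C[...,2]<.075)&(jj[...,1]<-34)&(jj[...,1]>-130)&(abs(jj[...,0])<100)
    for p in (jj[M].mean(0) if M.any() else [],): print('ret mean',p,M.sum())
    dark=M&(q['im'].sum(2)<150); X=np.c_[jj[dark],C[dark][:,2]*1000]
    print('dark',len(X)); 
    hi=M&(C[...,2]>.049); print('peg pts',np.c_[jj[hi],C[hi][:,2]*1000].mean(0).round(1),hi.sum(), np.c_[jj[hi]].std(0))
    # everything else near
    for h,l in((.03,'obst'),):
        M=F&(C[...,2]>.02)&((abs(jj[...,0])>183)|(abs(jj[...,1])>90)); print(l,M.sum(), jj[M].mean(0) if M.any() else '')
E
```

```text
scene ((489.78765869140625, 30.795684814453125), (358.07373046875, 145.815673828125), 84.09809112548828)
c [0.48978766 0.03079568] yaw 84.09809112548828
top 341 x [-52.7 -49.6  38.8  41.7] y [-16.9  24.9] stop [136.1 143.8]
body 177 x [-52.2 -49.3  37.1  41.7] y [-27.3  -6.7] stop [130.2 150.7]
ret mean [ -8.54666758 -73.61502108] 310
dark 51
peg pts [-33.9 -85.8  58.3] 36 [25.24796796 10.67989086]
obst 678 [-29.06837615 -86.11852297]
side ((481.2847595214844, 34.06004333496094), (361.93695068359375, 141.65573120117188), 83.88726043701172)
c [0.48128476 0.03406004] yaw 83.88726043701172
top 526 x [-55.5 -50.5  38.6  40.2] y [-21.2  16.2] stop None
body 292 x [-56.4 -50.   40.   40.9] y [-29.   27.5] stop [127.5 150. ]
ret mean [ -3.92674031 -73.35783983] 274
dark 61
peg pts [-47.5 -94.8  59.3] 38 [3.1538392 3.0321959]
obst 1284 [-63.83326362 -51.33142413]
```

Request:
drive_tool(translation=[[28,-27,0],[56,-53,0],[84,-80,0],[111,-106,0],[139,-133,0],[167,-159,0],[195,-186,0],[223,-213,0],[251,-239,0],[279,-266,0],[306,-292,0],[334,-319,0],[362,-345,0],[390,-372,0],[390,-372,0],[390,-372,0]], twist=[[0,0,-4],[0,0,-8],[0,0,-12],[0,0,-17],[0,0,-21],[0,0,-25],[0,0,-29],[0,0,-33],[0,0,-37],[0,0,-41],[0,0,-45],[0,0,-50],[0,0,-54],[0,0,-58],[0,0,-58],[0,0,-58]], fingers=[1,1,1,1,1,1,1,1,1,1,1,1,1,1,1,1], grip_force=20)

```text
time_s: 2.1
tcp_pos: [0.4722, -0.0778, 0.2403]
ee_rot: [-2.331, -2.105, 0.002]
contact_force: [0.5, -0.2, -0.5]
width: 0.0003
```

```bash
python3 - <<'E'
from h import *
shot('wrist','w1');q=load('w1');print(q['T'].round(3),q['K'],r.camera_info('wrist')['hand_eye'])
s=r.read_state();print(s['time_s'],s['joint_pos'].round(2),s['tcp_pos'],s['ee_rot'],s['width'])
E
```

```text
[[ 0.995 -0.098 -0.029  0.48 ]
 [-0.102 -0.956 -0.275 -0.001]
 [-0.001  0.277 -0.961  0.384]
 [ 0.     0.     0.     1.   ]] [342.48439386 342.48439386 322.51505439 237.44705318] [[-7.68738273e-04 -9.61186066e-01 -2.75899900e-01  7.67648701e-02]
 [ 9.99999505e-01 -9.13320673e-04  3.95553652e-04  2.05806621e-04]
 [-6.32185741e-04 -2.75899459e-01  9.61186292e-01 -1.43253852e-01]
 [ 0.00000000e+00  0.00000000e+00  0.00000000e+00  1.00000000e+00]]
2.15 [ 0.39  0.37 -0.37  1.89  0.17  0.91 -0.17] [ 0.47210168 -0.07834192  0.24036822] [-2.33279652e+00 -2.10398799e+00  2.17078709e-03] 0.00043685692075736034
```

View pics/w1.png

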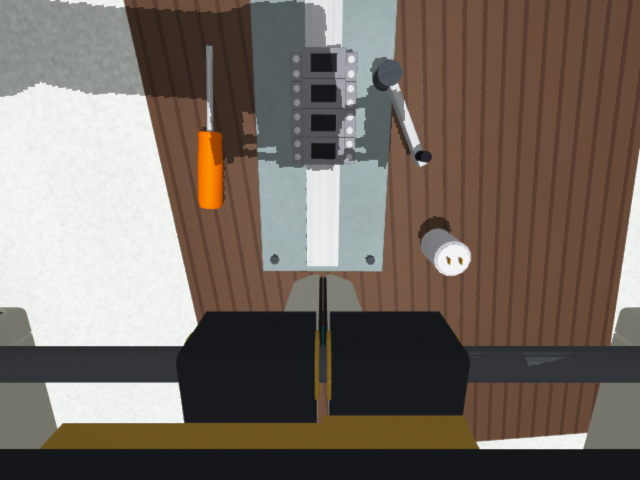

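The wrist view is clear. The plate's rear corners are at (262,271) and (383,270), and the row spans (300–350, 47–165). The pivot is at (388,73), the peg top at (425,156), the capacitor at (447,258) and the screwdriver at (210,130).

```bash
cat > fit.py <<'E'
from h import *
q=load('w1');im=q['im'].astype(int)
# plate: colour G,B > R ; sub-edge extraction along rows/cols
gr=(im[...,2]-im[...,0])  # brown negative, plate positive
L=[];Rr=[]
for v in range(180,262,4):
    row=gr[v,225:420]
    on=np.nonzero(row>0)[0]
    L.append((225+on[0]-.5,v));Rr.append((225+on[-1]+.5,v))
B=[]
for u in list(range(270,304,3))+list(range(344,378,3)):
    col=gr[230:300,u];on=np.nonzero(col>0)[0]
    k=on[0]
    while k+1<70 and col[k+1]>0:k+=1
    B.append((u,230+k+.5))
def line(p):
    P=onplane(q,p,.012)[:,:2];vx,vy,x,y=cv2.fitLine(P.astype(np.float32),cv2.DIST_HUBER,0,.001,.001).ravel();return np.array([vx,vy]),np.array([x,y])
dl,pl=line(L);dr,pr=line(Rr);db,pb=line(B)
ang=[np.degrees(np.arctan2(d[1],d[0]))%180 for d in(dl,dr,db)];print('angles L R back',ang)
a=np.deg2rad(np.mean([ang[0],ang[1]]));ex=np.array([np.cos(a),np.sin(a)]);ey=np.array([-ex[1],ex[0]])
print('width',(pl-pr)@ey)
yc=(pl@ey+pr@ey)/2; xb=pb@ex; c=ex*(xb+.180)+ey*yc
print('centre',c,'yaw',np.degrees(a))
np.savez('jig.npz',c=c,ex=ex,ey=ey)
def J(uv,z): P=onplane(q,uv,z)[:,:2]-c; return np.c_[P@ex,P@ey].round(4)*1000
print('rail edges y',J([(307,262),(339.5,262)],.020))
print('peg',J([(425,156)],.066),'pivot',J([(388,73)],.047),'row rear top@z.048',J([(300,163),(350,163)],.048),'@z.064',J([(308,161),(337,161)],.064),'front .064',J([(323,46)],.064))
for z in(.02,.0): pass
print('cap top',J([(447,258)],.06))
w=lambda x,y:(c+ex*x/1000+ey*y/1000).round(4)
print('reprojected: ',proj(q,[[*w(-180,70),.012],[*w(-180,-70),.012],[*w(26,-60),.047]]).round(1))
for n in('scene','side'): print(n,proj(load(n),[[*w(-180,70),.012],[*w(-180,-70),.012],[*w(180,70),.012],[*w(180,-70),.012]]).round(0).tolist())
s=r.read_state();M=R.from_rotvec(s['ee_rot']).as_matrix();print('tool x ang',np.degrees(np.arctan2(M[1,0],M[0,0])),'tcp jig',((s['tcp_pos'][:2]-c)@ex).round(4),((s['tcp_pos'][:2]-c)@ey).round(4))
E
python3 fit.py
```

```text
angles L R back [np.float32(83.81155), np.float32(83.9783), np.float32(174.13582)]
width 0.1382151
centre [0.4838354  0.03158383] yaw 83.89492
rail edges y [[-166.7   17.1]
 [-166.5  -19.6]]
peg [[-47.7 -92.5]] pivot [[ 23.9 -58.5]] row rear top@z.048 [[-55.5  21.6]
 [-55.3 -26.3]] @z.064 [[-52.6  13.3]
 [-52.5 -13.2]] front .064 [[41.5 -0. ]]
cap top [[-147.2 -124.8]]
reprojected:  [[261.8 270.3]
 [382.4 270.7]
 [389.9  70.4]]
scene [[249.0, 224.0], [244.0, 254.0], [379.0, 226.0], [384.0, 256.0]]
side [[417.0, 257.0], [370.0, 234.0], [302.0, 333.0], [255.0, 297.0]]
tool x ang 84.09567958671997 tcp jig -0.1106 -0.0
```

Request:
drive_tool(translation=[[0,0,30],[0,0,65],[0,0,100],[0,0,130],[0,0,155],[0,0,172],[0,0,184],[0,0,191],[0,0,191],[0,0,191]], twist=[[0,1,0],[0,2,0],[0,3,0],[0,4,0],[0,4,0],[0,4,0],[0,4,0],[0,4,0],[0,4,0],[0,4,0]], fingers=[1,1,1,1,1,1,1,1,1,1])

```text
time_s: 3.4
tcp_pos: [0.4731, -0.0771, 0.0502]
ee_rot: [-2.296, -2.075, -0.081]
contact_force: [-0.2, -0.3, -0.1]
width: 0.0003
```

Request:
drive_tool(translation=[[10,0,0.7],[20,0,1.4],[30,0,2.1],[35,0,2.5],[38,0,2.7],[41,0,2.9],[44,0,3.1],[47,0,3.3],[50,0,3.5],[53,0,3.7],[56,0,3.9],[59,0,4.1],[62,0,4.3],[65,0,4.5],[68,0,4.8],[70,0,4.9],[70,0,4.9]], twist=[[0,0,0],[0,0,0],[0,0,0],[0,0,0],[0,0,0],[0,0,0],[0,0,0],[0,0,0],[0,0,0],[0,0,0],[0,0,0],[0,0,0],[0,0,0],[0,0,0],[0,0,0],[0,0,0],[0,0,0]], fingers=[1,1,1,1,1,1,1,1,1,1,1,1,1,1,1,1,1])

```text
time_s: 5.52
tcp_pos: [0.4798, -0.0066, 0.0497]
ee_rot: [-2.294, -2.075, -0.081]
contact_force: [-0.2, -0.7, -0.6]
width: 0.0005
```

```bash
python3 - <<'E'
from h import *
shot('wrist','w2');shot('side','s2');j=np.load('jig.npz')
s=r.read_state();M=R.from_rotvec(s['ee_rot']).as_matrix();print('tool z',M[:,2].round(3),'tcp jig',(s['tcp_pos'][:2]-j['c'])@j['ex'],(s['tcp_pos'][:2]-j['c'])@j['ey'],s['tcp_pos'],s['contact_force'])
a=cv2.imread('pics/w2.png');b=cv2.imread('pics/s2.png')[200:350,220:440]
cv2.imwrite('pics/c2.png',cv2.hconcat([cv2.resize(a[0:360,120:520],(400,360)),cv2.resize(b,(400,360))]))
E
```

```text
tool z [ 0.007  0.07  -0.998] tcp jig -0.03840733201995394 -9.870038389669216e-05 [ 0.47984884 -0.00661617  0.04974713] [-0.24096185 -0.19212945  0.19063889]
```

View pics/c2.png

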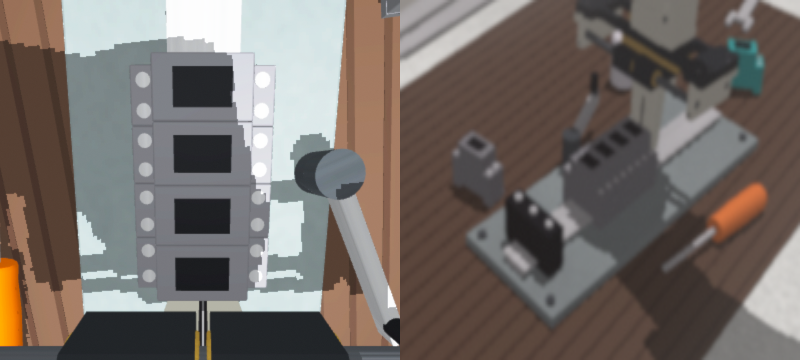

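Row is intact and moving as a train. The fingertips sit low behind module4 and the force is small.

Request:
drive_tool(translation=[[3,0,0.2],[6,0,0.4],[9,0,0.6],[12,0,0.8],[15,0,1.0],[18,0,1.2],[21,0,1.4],[24,0,1.6],[27,0,1.8],[30,0,2.0],[33,0,2.2],[36,0,2.4],[39,0,2.6],[42,0,2.9],[45,0,3.1],[48,0,3.3],[51,0,3.5],[53,0,3.7],[55,0,3.8],[56,0,3.9]], twist=[[0,0,0],[0,0,0],[0,0,0],[0,0,0],[0,0,0],[0,0,0],[0,0,0],[0,0,0],[0,0,0],[0,0,0],[0,0,0],[0,0,0],[0,0,0],[0,0,0],[0,0,0],[0,0,0],[0,0,0],[0,0,0],[0,0,0],[0,0,0]], fingers=[1,1,1,1,1,1,1,1,1,1,1,1,1,1,1,1,1,1,1,1])

```text
time_s: 8.12
tcp_pos: [0.4854, 0.0488, 0.0497]
ee_rot: [-2.295, -2.075, -0.08]
contact_force: [-0.6, -2.6, 2.0]
width: 0.0006
```

Request:
drive_tool(translation=[[1,0,0],[2,0,0.1],[3,0,0.2],[4,0,0.3],[5,0,0.3]], twist=[[0,0,0],[0,0,0],[0,0,0],[0,0,0],[0,0,0]], fingers=[1,1,1,1,1])

```text
time_s: 8.75
tcp_pos: [0.4859, 0.0534, 0.0497]
ee_rot: [-2.295, -2.075, -0.08]
contact_force: [-0.5, -4.4, 1.1]
width: 0.0006
```

Request:
drive_tool(translation=[[0.7,0,0],[1.4,0,0.1],[2,0,0.1]], twist=[[0,0,0],[0,0,0],[0,0,0]], fingers=[1,1,1])

```text
time_s: 9.12
tcp_pos: [0.4859, 0.0536, 0.0497]
ee_rot: [-2.298, -2.074, -0.076]
contact_force: [-0.1, -7.9, 2.9]
width: 0.0005
```

Request:
drive_tool(translation=[[0.7,0,0],[1.4,0,0.1],[2,0,0.1]], twist=[[0,0,0],[0,0,0],[0,0,0]], fingers=[1,1,1])

```text
time_s: 9.5
tcp_pos: [0.4859, 0.0537, 0.0498]
ee_rot: [-2.3, -2.073, -0.073]
contact_force: [-1.1, -10.6, 4.8]
width: 0.0006
```

The TCP has stalled while the force builds, so the row is against something hard. Before backing off I'll check that it's the stop.

```bash
python3 - <<'E'
from h import *
shot('wrist','w3');shot('side','s3');j=np.load('jig.npz')
s=r.read_state();print('tcp jig',(s['tcp_pos'][:2]-j['c'])@j['ex'],(s['tcp_pos'][:2]-j['c'])@j['ey'],s['contact_force'])
a=cv2.imread('pics/w3.png');b=cv2.imread('pics/s3.png')[200:350,220:440]
cv2.imwrite('pics/c3.png',cv2.hconcat([cv2.resize(a[0:360,120:520],(400,360)),cv2.resize(b,(400,360),interpolation=cv2.INTER_CUBIC)]))
q=load('s3');w=lambda x,y:j['c']+j['ex']*x/1000+j['ey']*y/1000
print(proj(q,[[*w(34,30),.048],[*w(130,30),.048]])) 
E
```

```text
tcp jig 0.02222361614440832 0.0003257981702328007 [ -1.02190064 -10.05128915   5.11119841]
[[341.51966408 274.81023576]
 [307.21896685 295.2141742 ]]
```

View pics/c3.png

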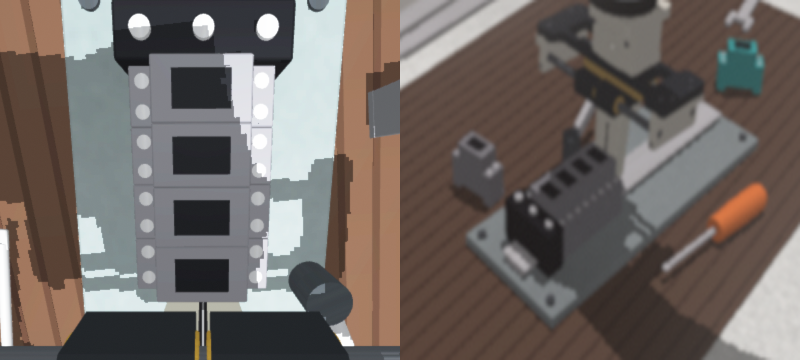

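All four modules are tight together and module1 is flush on the black stop. Now I'll back straight off and raise.

Request:
drive_tool(translation=[[-6,0,-0.4],[-20,0,-1.4],[-40,0,-2.8],[-50,0,-3.5],[-49,0,-20],[-47,0,-50],[-45,0,-80],[-45,0,-80]], twist=[[0,0,0],[0,0,0],[0,0,0],[0,0,0],[0,0,0],[0,-2,0],[0,-4,0],[0,-4,0]], fingers=[1,1,1,1,1,1,1,1])

```text
time_s: 10.6
tcp_pos: [0.4829, 0.009, 0.1284]
ee_rot: [2.326, 2.108, 0.008]
contact_force: [-0.8, -0.2, -0.2]
width: 0.0003
```

```bash
cat > plan.py <<'E'
from h import *
j=np.load('jig.npz')
def pose(th,gap,z,piv=(25,-59.5)):
    t=np.array([np.cos(th),np.sin(th)]);p=np.array(piv)+80*np.array([-np.sin(th),np.cos(th)])-gap*t
    a=np.arctan2(j['ex'][1],j['ex'][0])+th
    return np.array([*(j['c']+(j['ex']*p[0]+j['ey']*p[1])/1000),z]),a
def rel(targets,s=None):
    s=s or r.read_state();M=R.from_rotvec(s['ee_rot']).as_matrix()
    for pos,a in targets:
        G=np.c_[[np.cos(a),np.sin(a),0],[np.sin(a),-np.cos(a),0],[0,0,-1]]
        print(((pos-s['tcp_pos'])@M*1000).round(1).tolist(),np.degrees(R.from_matrix(M.T@G).as_rotvec()).round(1).tolist())
E
python3 - <<'E'
from plan import *
s=r.read_state();print(s['tcp_pos'],s['joint_pos'].round(2),s['contact_force'])
rel([pose(2.014,30,.135),pose(2.014,30,.072)])
E
```

```text
[0.48287066 0.00903769 0.12837311] [ 0.11  0.53 -0.25  2.02  0.22  0.61 -0.39] [-0.81772115 -0.19426733 -0.22494358]
[-12.9, 119.4, -6.0] [0.3, 0.2, -114.9]
[-13.0, 119.1, 57.0] [0.3, 0.2, -114.9]
```

Request:
drive_tool(translation=[[-1,10,0],[-2,20,-1],[-3,30,-1],[-4,40,-2],[-5,50,-2],[-6,60,-3],[-7,70,-3],[-8,80,-4],[-10,90,-5],[-11,100,-5],[-12,110,-6],[-13,119,-6],[-13,119,-6]], twist=[[0,0,-10],[0,0,-19],[0,0,-29],[0,0,-38],[0,0,-48],[0,0,-58],[0,0,-67],[0,0,-77],[0,0,-86],[0,0,-96],[0,0,-105],[0,0,-115],[0,0,-115]], fingers=[1,1,1,1,1,1,1,1,1,1,1,1,1])

```text
time_s: 12.22
tcp_pos: [0.5979, -0.0179, 0.1308]
ee_rot: [0.52, -3.096, -0.004]
contact_force: [-0.1, -0.5, -0.4]
width: 0.0009
```

```bash
python3 - <<'E'
from plan import *
shot('wrist','w4')
s=r.read_state();print(s['time_s'],s['tcp_pos'],s['joint_pos'].round(2),s['contact_force'])
rel([pose(2.014,30,.072)])
q=load('w4');P=[]
for th in(2.014,):
    c=j['c'];w=lambda x,y:c+(j['ex']*x+j['ey']*y)/1000
    print('pred peg, pivot px',proj(q,[[*w(-47.2,-93.8),.066],[*w(25,-59.5),.047]]).round(0))
E
```

```text
12.275 [ 0.5975412  -0.01759324  0.13110707] [ 0.46  0.79 -0.81  1.69  0.67  0.97  1.3 ] [ 0.63080351 -0.21816984  0.27041762]
[-3.5, 0.9, 59.1] [0.1, -0.1, -0.2]
pred peg, pivot px [[325. 222.]
 [442. 215.]]
```

View pics/w4.png

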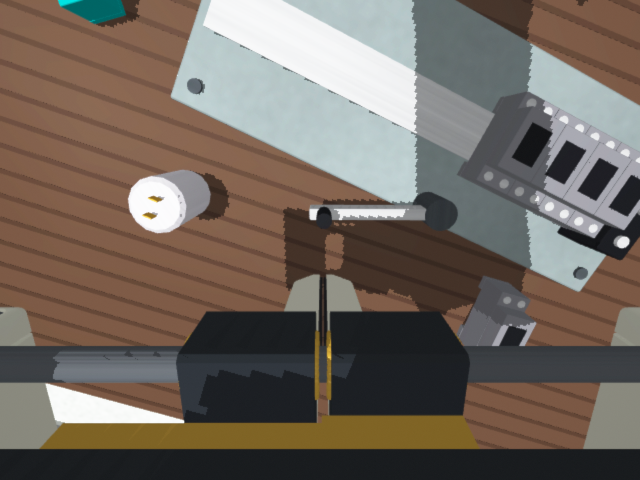

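The peg top is at (324,219), within 3 px of the prediction. The closed fingertips at (322,280) are behind it, and both the spare (500,320) and the capacitor (165,203) are clear. Next is the descent and the arc.

Request:
drive_tool(translation=[[0,0,15],[0,0,30],[0,0,45],[0,0,55],[0,0,59],[0,0,59]], twist=[[0,0,0],[0,0,0],[0,0,0],[0,0,0],[0,0,0],[0,0,0]], fingers=[1,1,1,1,1,1])

```text
time_s: 13.02
tcp_pos: [0.5983, -0.0173, 0.0734]
ee_rot: [0.525, -3.097, -0.0]
contact_force: [0.7, -1.0, -0.3]
width: 0.0001
```

```bash
python3 - <<'E'
from plan import *
s=r.read_state();print(s['tcp_pos'],s['contact_force'])
rel([pose(2.014,22,.072)]+[pose(t,15,.072) for t in np.linspace(1.95,.9,12)])
E
```

```text
[ 0.59834134 -0.01732689  0.07335383] [ 0.67766801 -1.0452909  -0.33880462]
[5.5, 1.1, 1.4] [0.0, -0.0, -0.1]
[17.6, 0.2, 1.4] [0.0, -0.0, 3.6]
[25.3, -0.3, 1.4] [0.0, -0.0, 9.1]
[33.1, -0.2, 1.4] [0.0, -0.0, 14.5]
[40.8, 0.7, 1.4] [0.0, -0.0, 20.0]
[48.4, 2.4, 1.4] [0.0, -0.0, 25.5]
[55.8, 4.7, 1.4] [0.0, -0.0, 31.0]
[63.0, 7.8, 1.4] [0.0, -0.0, 36.4]
[69.8, 11.5, 1.4] [0.0, -0.0, 41.9]
[76.2, 15.8, 1.4] [0.0, -0.0, 47.4]
[82.2, 20.7, 1.4] [0.0, -0.0, 52.8]
[87.7, 26.2, 1.4] [0.0, -0.0, 58.3]
[92.7, 32.2, 1.4] [0.0, -0.0, 63.8]
```

Request:
drive_tool(translation=[[6,1,1],[12,0,1],[18,0,1],[25,0,1],[33,0,1],[41,1,1],[48,2,1],[56,5,1],[63,8,1],[70,11,1],[76,16,1],[82,21,1],[88,26,1],[93,32,1],[93,32,1]], twist=[[0,0,0],[0,0,2],[0,0,4],[0,0,9],[0,0,14.5],[0,0,20],[0,0,25.5],[0,0,31],[0,0,36.5],[0,0,42],[0,0,47.5],[0,0,53],[0,0,58],[0,0,64],[0,0,64]], fingers=[1,1,1,1,1,1,1,1,1,1,1,1,1,1,1])

```text
time_s: 14.9
tcp_pos: [0.4995, -0.0176, 0.0729]
ee_rot: [1.195, 2.905, -0.0]
contact_force: [0.3, 0.2, -1.2]
width: 0.0004
```

```bash
python3 - <<'E'
from plan import *
shot('wrist','w5')
s=r.read_state();print(s['tcp_pos'],s['contact_force'],s['joint_pos'].round(2))
rel([pose(t,15,.072) for t in np.linspace(.82,0,10)]+[pose(0,11,.072)])
E
```

```text
[ 0.49988582 -0.0178657   0.07284653] [1.00174427 0.06406138 0.837664  ] [ 0.28  0.67 -0.44  2.01  0.52  0.57  0.27]
[6.5, -0.4, 0.8] [0.0, 0.0, 4.4]
[13.9, -0.9, 0.8] [0.0, 0.0, 9.7]
[21.3, -0.7, 0.8] [0.0, 0.0, 14.9]
[28.7, 0.2, 0.8] [0.0, 0.0, 20.1]
[35.9, 1.8, 0.8] [0.0, 0.0, 25.3]
[43.0, 4.0, 0.8] [0.0, 0.0, 30.5]
[49.8, 6.8, 0.8] [0.0, 0.0, 35.8]
[56.4, 10.3, 0.8] [0.0, 0.0, 41.0]
[62.6, 14.3, 0.8] [0.0, 0.0, 46.2]
[68.4, 18.9, 0.8] [0.0, 0.0, 51.4]
[70.9, 22.0, 0.8] [0.0, 0.0, 51.4]
```

View pics/w5.png

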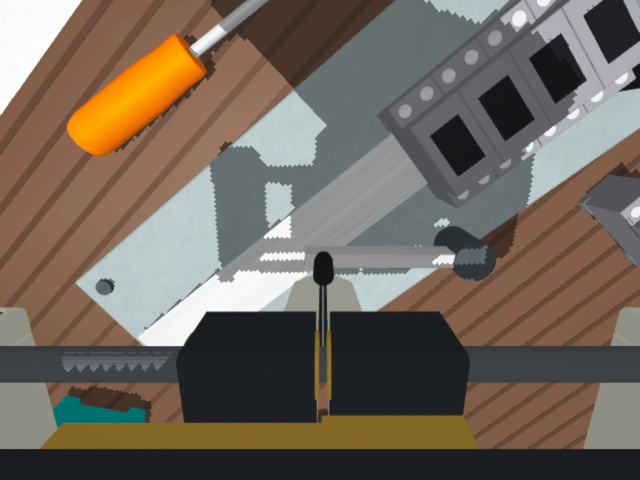

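The arm is about half closed. The peg (323,268) is centred on the fingers and the row is undisturbed. Continuing to the closed stop.

Request:
drive_tool(translation=[[6,0,1],[14,-1,1],[21,-1,1],[29,0,1],[36,2,1],[43,4,1],[50,7,1],[56,10,1],[61,13,1],[64.5,15.5,1],[66.5,17,1],[68,19,1],[68,19,1]], twist=[[0,0,4.5],[0,0,10],[0,0,15],[0,0,20],[0,0,25],[0,0,30.5],[0,0,36],[0,0,41],[0,0,45],[0,0,48],[0,0,50],[0,0,51.5],[0,0,51.5]], fingers=[1,1,1,1,1,1,1,1,1,1,1,1,1])

```text
time_s: 16.58
tcp_pos: [0.465, 0.0436, 0.0714]
ee_rot: [-2.339, -2.097, 0.0]
contact_force: [0.1, 0.6, -0.1]
width: 0.0002
```

Request:
drive_tool(translation=[[0.7,0,0],[1.4,0,0],[2,0,0],[2,0,0]], twist=[[0,0,0],[0,0,0],[0,0,0],[0,0,0]], fingers=[1,1,1,1])

```text
time_s: 17.08
tcp_pos: [0.4651, 0.0446, 0.0714]
ee_rot: [2.34, 2.095, -0.002]
contact_force: [-0.7, -3.4, 0.5]
width: 0.0004
```

Request:
drive_tool(translation=[[0.7,0,0],[1.4,0,0],[2,0,0],[2,0,0]], twist=[[0,0,0],[0,0,0],[0,0,0],[0,0,0]], fingers=[1,1,1,1])

```text
time_s: 17.58
tcp_pos: [0.4651, 0.0449, 0.0714]
ee_rot: [2.341, 2.093, -0.005]
contact_force: [-0.2, -6.9, 0.5]
width: 0.0005
```

The stall and rising force with the peg at jig x ≈ 26 mm mean the arm is on its stop. I'll back away, rise and inspect.

Request:
drive_tool(translation=[[-6,0,0],[-20,0,0],[-40,0,0],[-55,0,-10],[-65,0,-50],[-80,0,-100],[-95,0,-140],[-95,0,-160],[-95,0,-160]], twist=[[0,0,0],[0,0,0],[0,0,0],[0,0,0],[0,0,0],[0,0,0],[0,0,0],[0,0,0],[0,0,0]], fingers=[1,1,1,1,1,1,1,1,1])

```text
time_s: 18.7
tcp_pos: [0.4561, -0.0471, 0.2328]
ee_rot: [2.338, 2.094, 0.005]
contact_force: [-0.1, -0.2, -0.5]
width: 0.0003
```

```bash
python3 - <<'E'
from plan import *
shot('wrist','w6');q=load('w6');s=r.read_state();print(s['time_s'],s['tcp_pos'],s['contact_force'])
w=lambda x,y:j['c']+(j['ex']*x+j['ey']*y)/1000
im=q['im'][:,:,::-1].copy()
pts=proj(q,[[*w(26,-60),.047],[*w(26,20),.066],[*w(34,19),.064],[*w(34,-19),.064],[*w(130,19),.054],[*w(130,-19),.054]]);print(pts.round(1))
for u,v in pts: cv2.circle(im,(int(round(u)),int(round(v))),2,(0,0,255),-1)
cv2.imwrite('pics/c6.png',cv2.resize(im[0:300,180:480],(600,600),interpolation=cv2.INTER_CUBIC))
E
```

```text
18.75 [ 0.45517571 -0.04694227  0.23157944] [-1.1956958   0.40398393 -0.89954318]
[[408.7 103.7]
 [319.8 101.8]
 [320.9  91.9]
 [365.9  91.8]
 [320.3 -36.5]
 [368.  -36.6]]
```

View pics/c6.png

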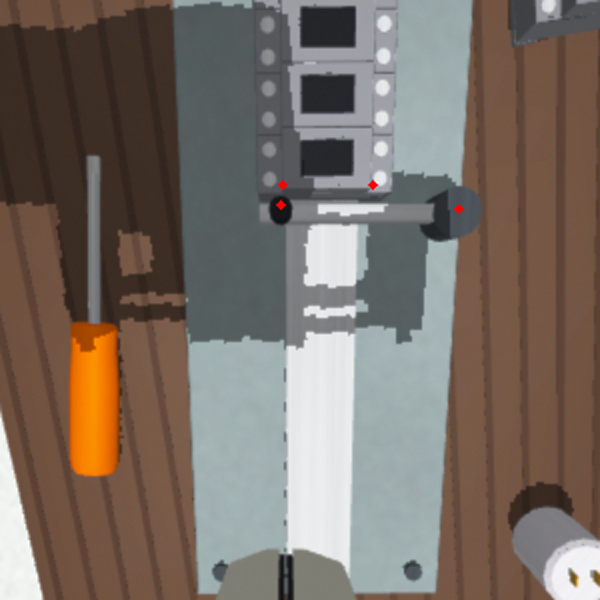

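The peg and pivot lie on their predicted closed points (280,205) and (458,209), the bar is parallel to the row's rear face, and the row's rear edge is at its home mark. Handing in.

```bash
python3 -c "
from bench import r
print(r.sign_off(), r.read_state()['time_s'])"
```

```text
the job is handed in; nothing more can be done
the job is handed in; nothing more can be done
```

I pushed the four modules home against the end stop as one train. I then swung the retaining arm closed by pushing its peg along its arc. The last clock reading was 18.75 s, just before I handed the job in, so it was well inside the 51 s limit.

- **Row home:** the fingers stalled while the force rose to about 10 N, and the picture taken then showed all four modules tight together and flush on the stop. I did not look at the stop end again after closing the arm, but the row's rear edge was still at its home mark in the last picture.
- **Arm closed:** the fingers stalled again at about 7 N, with the peg at about jig x = 26 mm. The last picture showed the peg and pivot on their expected closed points and the bar parallel to the row's rear.
- **Other things on the bench:** none looked disturbed in the pictures I took, though I did not measure them at the end. The gripper was clear of everything at hand-in.
- **What disagreed:** the first scene-camera fit put the jig about 8 mm from where the side camera did, so I used the close wrist view instead. In that fit the pivot came out about 2 mm off its stated position, within the calibration error.

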